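Gather the gilded fragments of a frame, leave the plaster casts

TASK

Gather the gilded fragments of the frame: lay the gold rosette, the gold leaf and the gold square boss face up in the tray, each centred on the teal silhouette of its own shape and turned to match it, and lay the gold plaque face up on the sloping rest, midway across it, with its long side running up the slope and its lower end resting against the ledge. Leave the white plaster casts where they lie. The gilding is fragile: set every piece down, do not drop it.

Things in the scene. Friction and masses are not known exactly. Their poses are not given: they have to be found in the camera images.
- gilt_rosette: loose gold-coloured round rosette: a round disc 50 mm in diameter with straight sides 14 mm high, petals and a centre bud on top, 25 mm high in all. Origin at the centre of its underside, z up out of its face. 35 to 70 g.
- gilt_leaf: loose gold-coloured laurel leaf, pointed at both ends: 90 mm long (its x), 34 mm wide (y) over the middle 44 mm of its length, where the sides are parallel, 17 mm high plus veins of 3.5 mm. Origin at the centre of its underside, z up out of its face. 35 to 70 g.
- gilt_boss: loose gold-coloured square stepped boss: 44 x 44 mm with straight sides 12 mm high, smaller steps above, 21 mm high in all. Origin at the centre of its underside, z up out of its face. 42 to 84 g.
- gilt_plaque: loose gold-coloured rectangular plaque with a raised border and a dark red oval in the middle: 76 mm long (its x), 50 mm wide (y), 16 mm thick (the border included). Origin at the centre of its plain underside, z up out of its face. Either end may be the top one. 63 to 126 g.
- plaster_rosette: WHITE plaster cast of the rosette, loose, the same shape and size as the gilded one. Does not belong: leave it where it lies. Origin at the centre of its underside.
- plaster_leaf: WHITE plaster cast of the leaf, loose, the same shape and size as the gilded one (long axis x). Does not belong: leave it where it lies. Origin at the centre of its underside.
- pad_round: foam pad with a teal round silhouette, 56 mm in diameter, at its centre: the place for the rosette. Dark grey, fixed, 100 (x, the tray's length) x 116 (y) x 6 mm, in a fixed plywood tray (330 x 130 mm, 5 mm walls, tops 20 mm above the table). Origin at the centre of the pad's underside, 5 mm above the table; its flat top is 11 mm above the table; z up.
- pad_leaf: foam pad with a teal pointed leaf silhouette, 92 x 44 mm, at its centre, its long way along the pad's y (across the tray): the place for the leaf, either end first. Same pad size, origin and heights as pad_round; all three pads lie side by side in the one tray, centres 105 mm apart, in any order.
- pad_square: foam pad with a teal square silhouette, 50 x 50 mm, at its centre, sides parallel to the pad's x and y: the place for the boss. Same tray, pad size, origin and heights as pad_round.
- rest: fixed pale wood board, 130 mm wide (y), sloping 25 deg (0.436 rad) up towards +x. Origin: centre of its base, on the table. A dark ledge along the low (-x) edge stands 12 mm square out of the board, 110 mm long. Board and ledge meet on the line x -55, z 20 mm; the board runs 122 mm up from there, top 72 mm high. The plaque seated on it has its origin at x -20.6, y 0, z 36.1 mm.

How it is judged:
By the outcome, as a careful person would: the job done as asked, in the order asked, and still so for the second after the job is handed in, with the robot touching nothing.
It also fails if it takes over 98 s, if anything falls off the work surface, if the arm or the gripper's body presses on something with over 40 N, if the wrist force passes 120 N, or if a joint passes its speed limit or range.

ROBOT

A 7-joint arm with a two-finger parallel gripper is mounted at the origin on the work surface. World frame = base frame: x ahead of the robot, y to its left, z up, the work surface at z = 0. Lengths are in mm, angles in rad, forces in N, time in s.
With the tool pointing down it reaches from about 400 to 875 mm from the base axis. Payload 4.4 kg.
Tool frame: the origin (TCP) lies midway between the tips of the shut fingers; the grasp point (between the pads) lies 19 mm behind it (ctrl.pinch_z is the distance from the TCP to the grasp point, in mm); z points along the fingers, y is the line along which they close (so a half turn about z gives the same grasp; the last joint's range is limited). The gripper opens to 85 mm and grips with 20 to 120 N. Pads are 22 mm wide; open, the fingers measure 114 mm over their backs; the gripper's body (76 mm by 85 mm) begins 54 mm behind the grasp point. The pads swing forward as they close: fully open they stand 13 mm farther back than shut.
Start: joints at [-1.225, 0.628, 0.038, 1.517, -0.027, 0.996, -0.02], TCP at [260.147, 595.686, 231.313] pointing down, gripper open.
Joint ranges: [-3.06, 3.06], [-0.37, 2.12], [-1.25, 1.32], [0.18, 2.47], [-1.1, 4.24], [0.23, 1.98], [-2.94, 2.94]. Speed limits (rad/s): [2.57, 2.57, 3.14, 3.14, 3.14, 3.14, 3.14].

INTERFACE

Orientations are given as [roll, pitch, yaw] about the fixed x, y, z axes, in that order (R = Rz(yaw) Ry(pitch) Rx(roll)).
In Python, from cell import read_state, cams, order, ctrl gives the robot as it stands.
- The arm moves only by the tool move_arm, never from a script. Its argument "targets" is text: rows parted by semicolons, each of 7 numbers parted by spaces: the gripper's target within -1 to 1 (fully open at 1, half-way at 0, shut at -1), then the shift along the tool's x, y, z in cm, then the turn, a rotation vector about the tool's x, y, z in degrees. A call has 1 to 5 rows; each row shifts and turns the commanded pose from where the row before left it, along the tool's axes as they then stand; what a row does not reach is not made up. A row lasts 1/12 s, in which the tool goes at most 41.7 mm and 7.16 degrees, less where a joint would pass 70% of its speed; a pose out of reach is approached as far as the arm can. A call with a gripper value outside its range is refused whole. The fingers move at their own pace and stop on an object; the grip force is fixed at half the most. Time passes only in rows, so rows that do not move let the fingers close. It gives the time, the measured TCP pose, the force, the opening and the grip force at its end, in the units of the state.
- read_state(): the state, without advancing time (a new reading comes with each control period).
- cams.get_image(name): name is "scene" or "top" or "wrist"; returns a dict with "color" (480x640x3 uint8, red, green, blue), "fovy" (degrees; the focal length in pixels is half the picture's height over the tangent of half this angle, whatever the lens; pixels are square), "cx", "cy" (the principal point, pixels), "rvec" (rotation vector, rad) and "tvec" (3), from world to camera coordinates, as OpenCV has them. Camera axes: x right, y down, z forward; pixel columns grow to the right and rows downward; lengths in mm; the calibration is good to about 2 mm. A picture is of the moment at which its call begins. There is no depth.
- order.finish_job(): hands the job in; it is judged then, once.
The state is a dict: "clock": time; "qpos": joint angles; "qd": joint speeds; "tau": joint torques, N m; "eef_pos": TCP position; "tool_rot": TCP orientation; "force": force on the tool from outside, world axes, zero at the start; "torque": the same for the moment, N m; "width": finger opening in mm; "gripper_force": force on a finger pad.
Only numpy, scipy, OpenCV 4.12 (cv2) and the standard library are available. Lean on these libraries where they do the work, as an engineer would, in place of code of your own. Each camera call takes 0.05 s, during which the arm holds its last target. There are 200 camera calls.

## Working session

There is one attempt and no reset: what is moved stays moved. The work goes in short steps, Python scripts to look and compute and a tool call to move; the robot and the scene stay as the last step left them, time stands still between calls to the robot, and variables do not carry over. Pictures are saved under pics/ and viewed, at most 14 in all, crops included, and the job is handed in when it is done.

Besides the shell and the picture viewer there is one more tool, called after "Emit:" as a command line: name --argument value ..., lists and objects as JSON in quotes. move_arm: Moves the arm, as the interface text tells. Its arguments: {"type":"object","properties":{"targets":{"type":"string"}},"required":["targets"]}

```bash
mkdir -p pics; ls; cat > h.py <<'E'
import numpy as np, cv2
from cell import read_state, cams, order, ctrl
def get(n): 
    c=cams.get_image(n); c['n']=n; return c
def save(c,name): cv2.imwrite('pics/'+name,cv2.cvtColor(c['color'],cv2.COLOR_RGB2BGR))
def K(c):
    f=240/np.tan(np.radians(c['fovy'])/2); return np.array([[f,0,c['cx']],[0,f,c['cy']],[0,0,1.]])
def ray(c,uv,z):
    R=cv2.Rodrigues(np.array(c['rvec'],float))[0]; t=np.array(c['tvec'],float).ravel()
    uv=np.atleast_2d(np.array(uv,float)); d=(R.T@np.linalg.inv(K(c))@np.c_[uv,np.ones(len(uv))].T).T
    o=-R.T@t; return o+d*((z-o[2])/d[:,2])[:,None]
def proj(c,P): return cv2.projectPoints(np.atleast_2d(np.array(P,float)),np.array(c['rvec'],float),np.array(c['tvec'],float),K(c),None)[0][:,0]
def blobs(c,lo,hi,amin=60):
    m=cv2.inRange(cv2.cvtColor(c['color'],cv2.COLOR_RGB2HSV),np.array(lo),np.array(hi))
    m=cv2.morphologyEx(m,cv2.MORPH_CLOSE,np.ones((5,5)))
    cs=cv2.findContours(m,cv2.RETR_EXTERNAL,cv2.CHAIN_APPROX_NONE)[0]
    return [k[:,0] for k in cs if cv2.contourArea(k)>amin]
E
python3 - <<'E'
from h import *
for n in ('scene','top','wrist'):
    c=get(n); save(c,n+'0.png'); R=cv2.Rodrigues(np.array(c['rvec'],float))[0]
    print(n,c['fovy'],c['cx'],c['cy'],(-R.T@np.array(c['tvec']).ravel()).round(),R[2].round(2),c['color'].shape)
s=read_state();print(s,ctrl.pinch_z)
E
```

```text
pics
scene 49.381921257230545 330.3680120102975 243.09115748035404 [ 989. -353.  958.] [-0.41  0.3  -0.86] (480, 640, 3)
top 54.23334953856943 314.81015171973513 248.46321395650386 [412.   5. 895.] [ 0.17 -0.04 -0.98] (480, 640, 3)
wrist 63.65620374711445 321.69131034080635 235.88866597274202 [187. 628. 372.] [ 0.29 -0.13 -0.95] (480, 640, 3)
{'clock': 0.15, 'qpos': array([-1.2248094 ,  0.62915201,  0.0384249 ,  1.51812714, -0.02702592,
        0.99633865, -0.0199689 ]), 'qd': array([ 0.0001328 , -0.00182669,  0.00188986, -0.00070517,  0.00113343,
       -0.00095503, -0.00272322]), 'tau': array([ 2.17351109e-03, -5.63798761e+01,  1.22833002e+00, -1.93649286e+01,
        1.12528823e-02,  7.47419370e-03, -4.48682499e-06]), 'eef_pos': array([259.91722764, 595.24164343, 230.59159718]), 'tool_rot': array([-3.14008395e+00, -2.69600388e-05,  2.72984197e+00]), 'force': array([ 0.41406849,  0.63622617, -0.09919022]), 'torque': array([-0.00920181, -0.01199429,  0.00990763]), 'gripper_force': 0.0, 'width': 85.38131186944277} 18.700000000000003
```

View pics/top0.png

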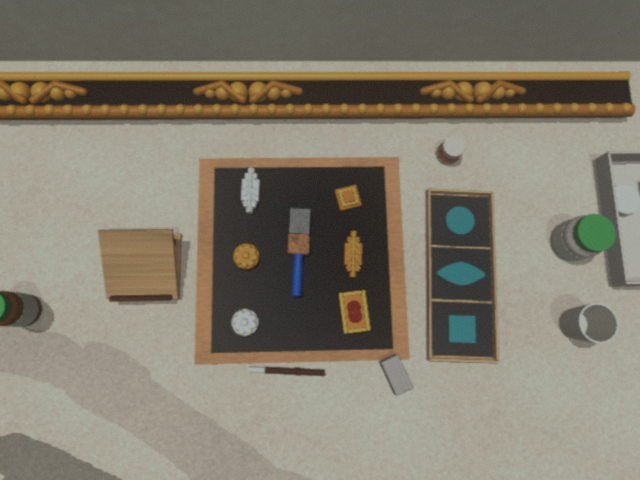

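View pics/scene0.png

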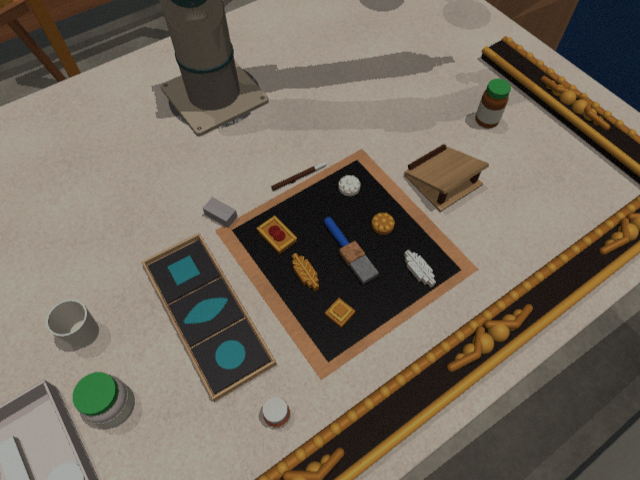

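The top view shows the gold rosette (246,256), leaf (353,254), boss (348,197) and plaque (354,312). The white casts are at (250,190) and (245,322). The tray pads are at (460,220) round, (461,273) leaf and (462,329) square, and the rest is at (140,265). The scene view agrees.

```bash
python3 - <<'E'
from h import *
t=get('top'); s=get('scene')
def show(c,lo,hi,z,tag,box):
    for k in blobs(c,lo,hi,150):
        (u,v)=k.mean(0)
        if not(box[0]<u<box[1] and box[2]<v<box[3]): continue
        p=ray(c,k,z)[:,:2].astype(np.float32); r=cv2.minAreaRect(p); bp=cv2.boxPoints(r)
        e=[bp[1]-bp[0],bp[2]-bp[1]]; L=max(e,key=np.linalg.norm)
        print(c['n'],tag,'px',(round(u),round(v)),'xy',np.round(r[0],1),'size',np.round(r[1],1),'long dir',round(np.degrees(np.arctan2(L[1],L[0]))%180,1))
for c,b in((t,(210,395,165,355)),(s,(240,470,160,360))): show(c,(10,100,80),(32,255,255),10,'gold',b)
for c,b in((t,(425,500,185,365)),(s,(145,275,235,400))): show(c,(80,80,40),(100,255,255),11,'teal',b)
for c,b in((t,(210,395,165,355)),(s,(240,470,160,360))): show(c,(0,0,130),(180,50,255),10,'white',b)
# rest & mat: hand picked checks
print('rest top edge',ray(t,[(100,230),(176,229)],72).round(1), 'ledge ends', ray(t,[(111,298),(171,297)],25).round(1))
x=t['color'][220:310,90:190]; s2=cv2.resize(x,None,fx=6,fy=6,interpolation=cv2.INTER_CUBIC); cv2.imwrite('pics/rest.png',s2[:,:,::-1])
# mat corners in two views
print(ray(t,[(214,168),(385,168),(392,350),(212,352)],0).round(), ray(s,[(462,267),(331,361),(231,234),(361,160)],0).round())
E
```

```text
top gold px (300, 261) xy [556.4  -1.4] size [392.8 392.8] long dir 90.0
scene gold px (341, 260) xy [566.3  -4.2] size [394.9 394.5] long dir 0.0
scene gold px (450, 176) xy [545.4 315.6] size [128.7 176.7] long dir 90.4
top teal px (462, 329) xy [ 412.5 -302.4] size [49.6 51.2] long dir 175.9
top teal px (461, 273) xy [ 516.7 -307.5] size [91.4 44.4] long dir 89.1
top teal px (460, 220) xy [ 622.4 -314. ] size [56.4 55.3] long dir 61.7
scene teal px (230, 354) xy [ 625.8 -312.5] size [56.5 55.2] long dir 11.9
scene teal px (205, 310) xy [ 521.2 -307.3] size [47.1 88.8] long dir 105.3
scene teal px (183, 270) xy [ 416.6 -300.6] size [52.1 53. ] long dir 176.6
top white px (357, 206) xy [550.8 -63.4] size [ 825.2 1324.2] long dir 90.0
scene white px (291, 198) xy [287.6  53.9] size [1099.8 1567.7] long dir 90.1
rest top edge [[597.5 353.6  72. ]
 [597.6 220.5  72. ]] ledge ends [[480.7 346.3  25. ]
 [480.6 237.9  25. ]]
[[ 737.  168.    0.]
 [ 734. -174.    0.]
 [ 376. -170.    0.]
 [ 379.  166.    0.]] [[ 739.  175.   -0.]
 [ 744. -164.    0.]
 [ 391. -176.   -0.]
 [ 390.  177.    0.]]
```

View pics/rest.png

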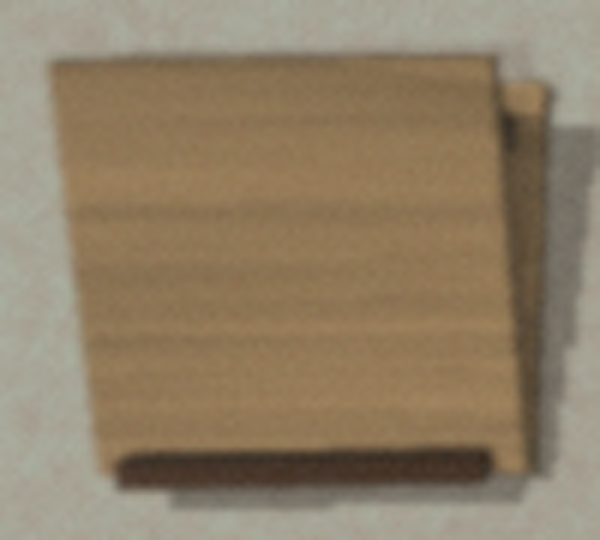

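The rest crop shows the board's top edge from crop (52,63) to (493,58), its lower corners near (100,475) and (525,475), and the dark ledge from (118,470) to (490,470). Next I measure inside the mat only.

```bash
python3 - <<'E'
from h import *
t=get('top'); s=get('scene')
mat=np.array([(735,165,0),(735,-165,0),(388,-165,0),(388,165,0)])
def meas(c,lo,hi,tag,z):
    c=dict(c); m=np.zeros((480,640),np.uint8); cv2.fillPoly(m,[proj(c,mat).astype(int)],255)
    im=c['color'].copy(); im[m==0]=0; c['color']=im
    for k in blobs(c,lo,hi,100):
        p=ray(c,k,z)[:,:2].astype(np.float32); r=cv2.minAreaRect(p); bp=cv2.boxPoints(r)
        L=max([bp[1]-bp[0],bp[2]-bp[1]],key=np.linalg.norm)
        print(c['n'],tag,k.mean(0).round(),np.round(r[0],1),'size',np.round(r[1],1),'dir',round(np.degrees(np.arctan2(L[1],L[0]))%180,1))
for c in(t,s):
    meas(c,(8,90,60),(35,255,255),'gold',10); meas(c,(0,0,110),(180,60,255),'white',10)
o=np.array([90,220])
print(ray(t,[o+np.array(q)/6 for q in((52,60),(493,55))],72).round(1),ray(t,[o+np.array(q)/6 for q in((100,470),(523,470))],20).round(1))
E
```

```text
top gold [354. 311.] [ 448.8 -100.1] size [79.5 55.1] dir 5.9
top gold [246. 256.] [557.2 103.9] size [51.2 50.2] dir 89.1
top gold [298. 243.] [579.8   3.1] size [42.9 39.5] dir 85.6
top gold [353. 254.] [ 559.3 -100.7] size [36.7 91.8] dir 177.8
top gold [348. 197.] [671.3 -95.2] size [47.1 47.7] dir 103.9
top white [244. 322.] [433.2 105.7] size [47.9 48.5] dir 119.8
top white [250. 189.] [689.  96.] size [35.1 87.4] dir 179.3
scene gold [340. 312.] [675.5 -94.2] size [44.8 45.9] dir 102.8
scene gold [305. 271.] [561.1 -98.8] size [35.6 95.1] dir 176.5
scene gold [351. 252.] [580.7   5.6] size [44.5 40.8] dir 86.7
scene gold [277. 234.] [452.9 -98.3] size [83.9 51.2] dir 6.2
scene gold [383. 223.] [561.4 105.1] size [47.8 54.8] dir 142.1
scene white [420. 267.] [689.6  99.5] size [34.  90.5] dir 178.0
scene white [349. 184.] [435.7 106.6] size [45.4 50.7] dir 142.8
[[597.6 356.   72. ]
 [597.4 227.2  72. ]] [[480.7 356.1  20. ]
 [478.3 227.9  20. ]]
```

```bash
cat >> h.py <<'E'
from scipy.spatial.transform import Rotation as Ro
def goto(x,y,z,yaw,tilt=0,n=None):
    """print tool-frame shift (cm, in the present axes) and then the turn (deg) to a goal pose"""
    s=read_state(); R=Ro.from_euler('xyz',s['tool_rot']); G=Ro.from_euler('z',yaw,degrees=True)*Ro.from_euler('x',180,degrees=True)*Ro.from_euler('y',tilt,degrees=True)
    d=R.inv().apply(np.array([x,y,z])-s['eef_pos'])/10; w=np.degrees((R.inv()*G).as_rotvec())
    print('t',round(s['clock'],2),'pos',s['eef_pos'].round(1),'rot',np.degrees(s['tool_rot']).round(1),'w',round(s['width'],1),'F',s['force'].round(1))
    print('shift cm',d.round(2),'min rows',int(np.ceil(np.linalg.norm(d)/4.17)),'| turn',w.round(1),'rows',int(np.ceil(np.linalg.norm(w)/7.16)))
E
python3 -c "
from h import *
goto(559,104.5,160,86.8)"
```

```text
t 0.35 pos [260.1 595.6 231.1] rot [-180.    -0.   156.4] w 85.2 F [-0.6  0.   0.4]
shift cm [-47.05 -33.03   7.12] min rows 14 | turn [-0.   0.  69.6] rows 10
```

Emit:
move_arm --targets "1 -3.14 -2.2 0.47 0 0 0;1 -3.14 -2.2 0.47 0 0 0;1 -3.14 -2.2 0.47 0 0 0;1 -3.14 -2.2 0.47 0 0 0;1 -3.14 -2.2 0.47 0 0 0"

```text
clock: 0.77
eef_pos: [360.6, 430.5, 207.8]
tool_rot: [3.141, 0.0, 2.73]
force: [1.0, 0.1, -0.0]
width: 85.7
gripper_force: 0.0
```

Emit:
move_arm --targets "1 -3.14 -2.2 0.47 0 0 0;1 -3.14 -2.2 0.47 0 0 0;1 -3.14 -2.2 0.47 0 0 0;1 -3.14 -2.2 0.47 0 0 0;1 -3.14 -2.2 0.47 0 0 0"

```text
clock: 1.18
eef_pos: [460.6, 266.8, 184.3]
tool_rot: [3.141, 0.0, 2.73]
force: [1.6, 2.0, -1.0]
width: 85.5
gripper_force: 0.0
```

Emit:
move_arm --targets "1 -3.14 -2.2 0.47 0 0 0;1 -3.14 -2.2 0.47 0 0 0;1 -3.14 -2.2 0.47 0 0 0;1 -3.14 -2.2 0.47 0 0 0;1 -3.14 -2.2 0.47 0 0 0"

```text
clock: 1.6
eef_pos: [560.6, 103.0, 160.7]
tool_rot: [3.141, 0.0, 2.73]
force: [0.4, 0.5, -0.5]
width: 85.5
gripper_force: 0.0
```

Emit:
move_arm --targets "1 0 0 0 0 0 7;1 0 0 0 0 0 7;1 0 0 0 0 0 7;1 0 0 0 0 0 7;1 0 0 0 0 0 7"

```text
clock: 2.02
eef_pos: [559.8, 104.6, 160.9]
tool_rot: [3.141, -0.0, 2.112]
force: [-0.6, 0.3, -0.4]
width: 85.3
gripper_force: 0.0
```

Emit:
move_arm --targets "1 0 0 0 0 0 7;1 0 0 0 0 0 7;1 0 0 0 0 0 7;1 0 0 0 0 0 7;1 0 0 0 0 0 6.6"

```text
clock: 2.43
eef_pos: [559.8, 104.9, 160.9]
tool_rot: [3.141, -0.0, 1.509]
force: [0.3, -0.4, 0.1]
width: 85.2
gripper_force: 0.0
```

```bash
cat >> h.py <<'E'
GOLD=((8,90,60),(35,255,255)); TEAL=((80,80,40),(100,255,255))
def meas(c,col,z,near,rad=60):
    """blob rectangles on the plane z, near a point"""
    for k in blobs(c,*col,300):
        p=ray(c,k,z)[:,:2].astype(np.float32); r=cv2.minAreaRect(p); bp=cv2.boxPoints(r)
        L=max([bp[1]-bp[0],bp[2]-bp[1]],key=np.linalg.norm); M=cv2.moments(p)
        if np.hypot(*(np.array(r[0])-near))<rad: print(c['n'],z,'rect',np.round(r[0],1),'circ',np.round(cv2.minEnclosingCircle(p)[0],1),'size',np.round(r[1],1),'dir',round(np.degrees(np.arctan2(L[1],L[0]))%180,1))
E
python3 -c "
from h import *
goto(559,104.5,160,86.8)
c=get('wrist');save(c,'w1.png')
meas(c,GOLD,12,(559,104))"
```

```text
t 2.43 pos [559.8 104.9 160.9] rot [180.   -0.   86.5] w 85.2 F [ 0.3 -0.4  0.1]
shift cm [-0.05 -0.08  0.09] min rows 1 | turn [ 0.  -0.  -0.3] rows 1
wrist 12 rect [561.2 105.4] circ [561.3 105.4] size [52.4 50.8] dir 86.5
wrist 12 rect [561.8  62.7] circ [561.8  62.5] size [381.8 271.8] dir 0.0
```

View pics/w1.png

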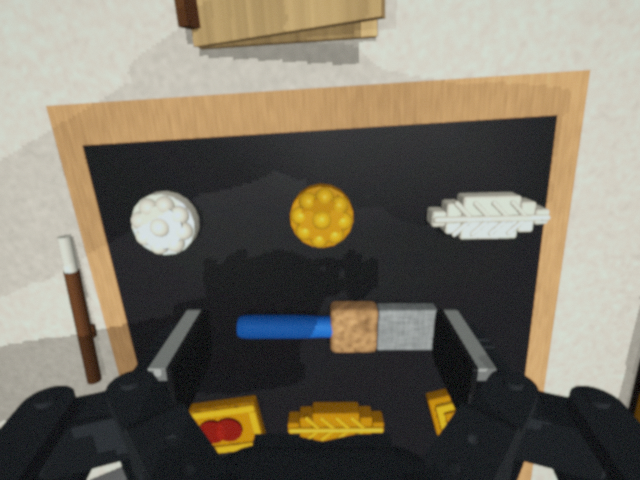

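The wrist view shows the rosette at (322,215), in line with the middle of the fingers at column 323. The casts are at (165,222) and (488,215), clear of the fingers. I descend and grip.

Emit:
move_arm --targets "1 -0.05 0.05 3.9 0 0 0;1 0 0 3.9 0 0 0;1 0 0 3.9 0 0 0;1 0 0 2.5 0 0 0;1 0 0 1 0 0 0"

```text
clock: 2.9
eef_pos: [557.6, 104.1, 5.2]
tool_rot: [-3.136, 0.001, 1.517]
force: [-1.3, -0.4, 0.4]
width: 85.4
gripper_force: 0.0
```

Emit:
move_arm --targets "1 0 0 0.4 0 0 0;-0.1 0 0 0 0 0 0;-1 0 0 0 0 0 0;-1 0 0 0 0 0 0;-1 0 0 0 0 0 0"

```text
clock: 3.32
eef_pos: [561.6, 104.5, 7.3]
tool_rot: [3.138, -0.001, 1.515]
force: [-2.1, -0.2, 8.5]
width: 46.5
gripper_force: 60.0
```

Emit:
move_arm --targets "-1 0 0 0 0 0 0;-1 0 0 0 0 0 0;-1 0 0 0 0 0 0"

```text
clock: 3.57
eef_pos: [561.6, 104.5, 7.3]
tool_rot: [3.138, -0.001, 1.515]
force: [-2.2, -0.1, 7.8]
width: 46.5
gripper_force: 60.2
```

```bash
python3 -c "
from h import *
c=get('wrist');save(c,'w2.png');s=get('scene');im=s['color'];p=proj(s,[(560,105,10)])[0].astype(int);print(p)
a=cv2.resize(c['color'][220:460,160:480],None,fx=1.25,fy=1.25);b=cv2.resize(im[p[1]-60:p[1]+60,p[0]-80:p[0]+80],(400,300),interpolation=2)
cv2.imwrite('pics/a.png',np.hstack([a,b])[:,:,::-1])"
```

```text
[382 221]
```

View pics/a.png

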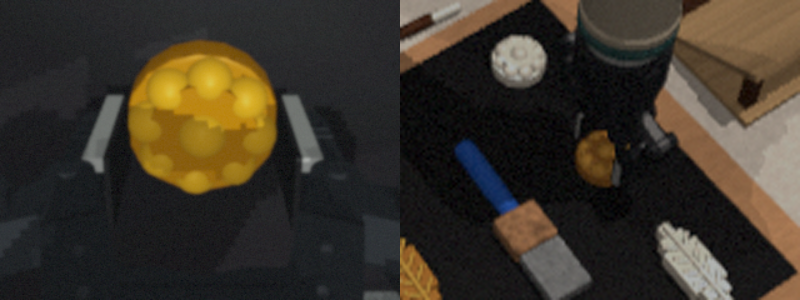

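The disc fills the gap between the pads, with petals upright, and sits straight. I lift and check the grip.

Emit:
move_arm --targets "-1 0 0 -0.5 0 0 0;-1 0 0 -1 0 0 0;-1 0 0 -2 0 0 0;-1 0 0 -3 0 0 0;-1 0 0 -3 0 0 0"

```text
clock: 4.08
eef_pos: [559.7, 104.1, 101.5]
tool_rot: [-3.141, 0.0, 1.515]
force: [0.7, -0.5, 0.4]
width: 46.3
gripper_force: 61.5
```

```bash
python3 -c "
from h import *
goto(624,-313.3,105,86.8)
c=get('wrist');save(c,'w3.png');meas(c,GOLD,read_state()['eef_pos'][2]+7,(560,105));t=get('top');meas(t,GOLD,105,(560,105));s=get('scene');p=proj(s,[(560,105,80)])[0].astype(int)
a=cv2.resize(c['color'][220:460,160:480],None,fx=1.25,fy=1.25);b=cv2.resize(s['color'][p[1]-60:p[1]+60,p[0]-80:p[0]+80],(400,300),interpolation=2)
cv2.imwrite('pics/b.png',np.hstack([a,b])[:,:,::-1])"
```

```text
t 4.08 pos [559.7 104.1 101.5] rot [-180.     0.    86.8] w 46.3 F [ 0.7 -0.5  0.4]
shift cm [-41.32   8.75  -0.35] min rows 11 | turn [-0.  0.  0.] rows 1
wrist 114.35138780549508 rect [561.9 102.4] circ [568.8 102.5] size [45.6 68.6] dir 94.2
wrist 114.35138780549508 rect [563.2 123.1] circ [566.5 122.5] size [140.2 211.7] dir 179.7
```

View pics/b.png

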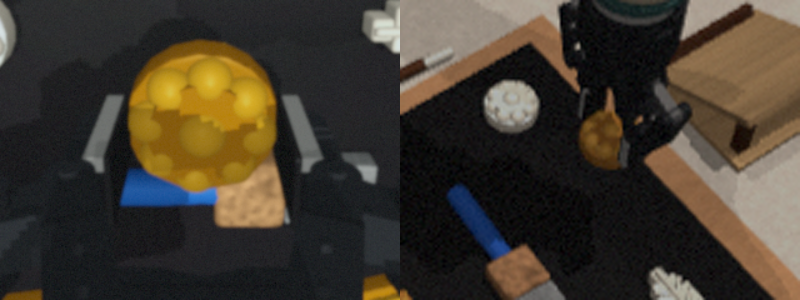

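The rosette hangs level, still centred between the pads. I carry it to the round pad.

Emit:
move_arm --targets "-1 -3.76 0.8 -0.03 0 0 0;-1 -3.76 0.8 -0.03 0 0 0;-1 -3.76 0.8 -0.03 0 0 0;-1 -3.76 0.8 -0.03 0 0 0;-1 -3.76 0.8 -0.03 0 0 0"

```text
clock: 4.65
eef_pos: [589.0, -87.2, 100.9]
tool_rot: [-3.14, -0.0, 1.516]
force: [0.4, 0.5, -0.7]
width: 46.3
gripper_force: 61.5
```

Emit:
move_arm --targets "-1 -3.76 0.8 -0.03 0 0 0;-1 -3.76 0.8 -0.03 0 0 0;-1 -3.76 0.8 -0.03 0 0 0;-1 -3.76 0.8 -0.03 0 0 0;-1 -3.76 0.8 -0.03 0 0 0"

```text
clock: 5.07
eef_pos: [618.4, -277.1, 102.2]
tool_rot: [-3.14, -0.001, 1.515]
force: [0.9, -0.3, -1.2]
width: 46.1
gripper_force: 61.5
```

Emit:
move_arm --targets "-1 -3.7 0.75 0 0 0 0;-1 0 0 0 0 0 0;-1 0 0 0 0 0 0"

```text
clock: 5.32
eef_pos: [622.7, -316.8, 102.0]
tool_rot: [-3.14, 0.002, 1.51]
force: [0.4, -0.1, -0.9]
width: 46.3
gripper_force: 61.6
```

```bash
python3 -c "
from h import *
c=get('wrist');save(c,'w4.png')
for n in [(624,-313),(519,-307),(414,-301)]: meas(c,TEAL,11,n,40)
goto(624,-313.3,25,86.8)"
```

```text
wrist 11 rect [ 626.2 -306.9] circ [ 625.7 -312.2] size [46.  56.9] dir 174.7
wrist 11 rect [ 521.2 -306.5] circ [ 521.3 -306.7] size [46.3 92.3] dir 98.6
wrist 11 rect [ 428.3 -301.5] circ [ 427.7 -301.5] size [51.4 28.8] dir 86.6
t 5.37 pos [ 623.4 -313.5  101.8] rot [-1.799e+02 -1.000e-01  8.670e+01] w 46.2 F [0.5 0.7 0.1]
shift cm [0.02 0.07 7.68] min rows 2 | turn [-0.1 -0.1 -0.1] rows 1
```

View pics/w4.png

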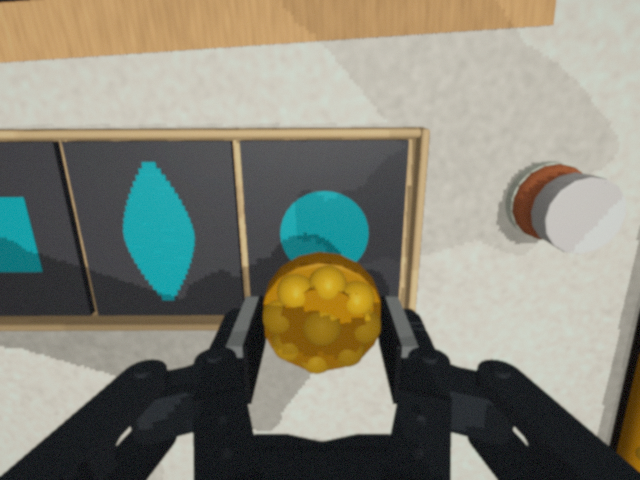

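The round silhouette shows at (325,228), ahead of the held rosette at (322,312), with the leaf at (159,230) and the square at far left. The round pad's centre measures (625.7,-312.4).

Emit:
move_arm --targets "-1 0.1 0.2 2.5 0 0 0;-1 0 0 2.5 0 0 0;-1 0 0 1.8 0 0 0;-1 0 0 0.7 0 0 0;-1 0 0 0.2 0 0 0"

```text
clock: 5.78
eef_pos: [625.6, -309.2, 23.8]
tool_rot: [-3.138, -0.003, 1.517]
force: [0.5, 0.2, -0.1]
width: 46.3
gripper_force: 61.6
```

Emit:
move_arm --targets "-1 0 0 0.15 0 0 0;-1 0 0 0.1 0 0 0;-1 0 0 0.1 0 0 0;-1 0 0 0 0 0 0"

```text
clock: 6.12
eef_pos: [627.2, -312.4, 23.3]
tool_rot: [3.14, 0.001, 1.515]
force: [0.7, 0.8, -0.8]
width: 46.0
gripper_force: 61.6
```

Emit:
move_arm --targets "-1 0 -0.1 0.15 0 0 0;-1 0 0 0.1 0 0 0;-1 0 0 0 0 0 0;-1 0 0 0 0 0 0"

```text
clock: 6.45
eef_pos: [625.5, -312.1, 19.8]
tool_rot: [-3.142, -0.0, 1.515]
force: [-0.5, 0.1, -1.0]
width: 46.1
gripper_force: 61.6
```

Emit:
move_arm --targets "-1 0 0 0.1 0 0 0;-1 0 0 0.1 0 0 0;-1 0 0 0 0 0 0;-1 0 0 0 0 0 0"

```text
clock: 6.78
eef_pos: [625.7, -312.2, 18.5]
tool_rot: [3.141, 0.0, 1.515]
force: [-0.4, 1.7, 5.7]
width: 46.3
gripper_force: 62.3
```

Contact came at the expected height (18.5 mm, about 6 N). I release gently and rise.

Emit:
move_arm --targets "0.2 0 0 0 0 0 0;0.4 0 0 0 0 0 0;0.5 0 0 0 0 0 0;0.5 0 0 0 0 0 0"

```text
clock: 7.12
eef_pos: [625.4, -312.0, 17.5]
tool_rot: [-3.141, -0.0, 1.515]
force: [0.3, -0.6, -0.2]
width: 64.1
gripper_force: 0.0
```

Emit:
move_arm --targets "0.5 0 0 -1 0 0 0;0.5 0 0 -2.5 0 0 0;0.7 0 0 -4 0 0 0;1 0 0 -4 0 0 0"

```text
clock: 7.45
eef_pos: [624.6, -311.6, 133.4]
tool_rot: [-3.139, -0.001, 1.515]
force: [0.6, -0.6, 0.1]
width: 82.8
gripper_force: 0.0
```

```bash
python3 -c "
from h import *
for n in('top','scene','wrist'):
    c=get(n); meas(c,GOLD,20,(625,-312),30)
goto(560.5,-99.5,150,-2.5)"
```

```text
top 20 rect [ 624.5 -314.9] circ [ 623.7 -315. ] size [47.5 52.2] dir 132.7
t 7.6 pos [ 628.2 -313.8  137.9] rot [179.5   0.2  86.8] w 85.4 F [-0.4  0.2 -0.4]
shift cm [21.02 -7.94 -1.35] min rows 6 | turn [ 0.5 -0.2 89.3] rows 13
```

Emit:
move_arm --targets "1 3.5 -1.25 -0.2 0 0 0;1 3.5 -1.25 -0.2 0 0 0;1 3.5 -1.25 -0.2 0 0 0;1 3.5 -1.25 -0.2 0 0 0;1 3.5 -1.25 -0.2 0 0 0"

```text
clock: 8.02
eef_pos: [571.3, -132.0, 142.1]
tool_rot: [-3.14, -0.001, 1.515]
force: [0.1, -0.4, 0.3]
width: 85.1
gripper_force: 0.0
```

Emit:
move_arm --targets "1 3.5 -1.25 -0.2 0 0 0;1 0 0 0 0 0 7;1 0 0 0 0 0 7;1 0 0 0 0 0 7;1 0 0 0 0 0 7"

```text
clock: 8.43
eef_pos: [561.7, -97.6, 144.2]
tool_rot: [-3.14, 0.0, 1.021]
force: [-1.0, -0.4, -0.5]
width: 85.5
gripper_force: 0.0
```

Emit:
move_arm --targets "1 0 0 0 0 0 7;1 0 0 0 0 0 7;1 0 0 0 0 0 7;1 0 0 0 0 0 7;1 0 0 0 0 0 7"

```text
clock: 8.85
eef_pos: [561.6, -97.9, 144.1]
tool_rot: [-3.141, 0.001, 0.409]
force: [-0.3, 0.3, -0.2]
width: 85.2
gripper_force: 0.0
```

Emit:
move_arm --targets "1 0 0 0 0 0 7;1 0 0 0 0 0 7;1 0 0 0 0 0 7;1 0 0 0 0 0 5;1 0 0 0 0 0 0"

```text
clock: 9.27
eef_pos: [561.6, -97.8, 143.9]
tool_rot: [3.141, 0.002, -0.04]
force: [-0.4, 0.4, -1.4]
width: 85.5
gripper_force: 0.0
```

```bash
python3 -c "
from h import *
c=get('wrist');save(c,'w5.png')
for n in [(560,-100),(625,-312)]:meas(c,GOLD,12,n,40)
meas(c,TEAL,11,(625,-312),40)
goto(560.5,-99.5,5,-2.5)"
```

```text
wrist 12 rect [560.8 -99.8] circ [560.9 -99.9] size [35.7 94.7] dir 176.7
wrist 12 rect [539.3 -85.6] circ [538.8 -88.7] size [328.9 220.9] dir 0.3
wrist 12 rect [ 623.9 -302.4] circ [ 625.9 -312.2] size [50.3 27.2] dir 12.3
wrist 11 rect [ 623.3 -300.3] circ [ 625.9 -311.8] size [57.3 33.2] dir 12.3
t 9.32 pos [561.7 -97.9 144. ] rot [ 1.8e+02  1.0e-01 -2.1e+00] w 85.1 F [-0.9  0.1 -0.2]
shift cm [-0.09  0.16 13.9 ] min rows 4 | turn [0.  0.1 0.4] rows 1
```

View pics/w5.png

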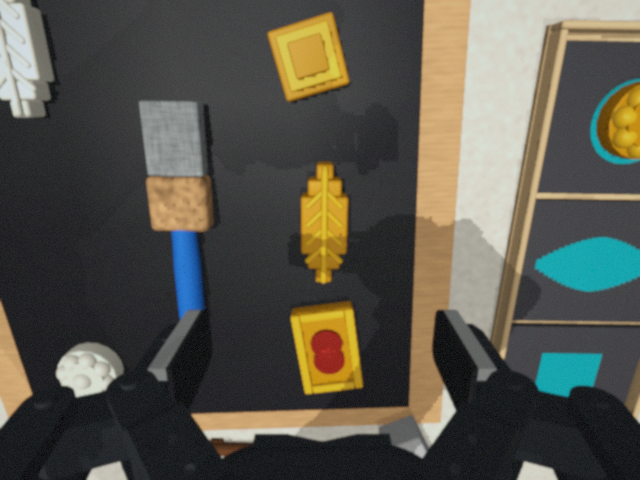

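The leaf shows at (325,222), upright between the fingers, and the rosette sits evenly inside its teal circle at top right.

Emit:
move_arm --targets "0.3 -0.1 0.17 3.9 0 0 0.7;0.3 0 0 3.9 0 0 0;0.3 0 0 3.5 0 0 0;0.3 0 0 1.5 0 0 0;0.3 0 0 1 0 0 0"

```text
clock: 9.73
eef_pos: [559.4, -99.3, 4.1]
tool_rot: [-3.14, 0.004, -0.048]
force: [-0.8, 0.8, 0.4]
width: 55.6
gripper_force: 0.0
```

Emit:
move_arm --targets "0.3 0 0 0 0 0 0;0.3 0 0 0 0 0 0"

```text
clock: 9.9
eef_pos: [561.5, -100.3, 7.1]
tool_rot: [3.141, -0.0, -0.05]
force: [-0.3, 0.1, 0.3]
width: 55.3
gripper_force: 0.0
```

Emit:
move_arm --targets "0 0 0 0 0 0 0;-0.2 0 0 0 0 0 0;-1 0 0 0 0 0 0;-1 0 0 0 0 0 0;-1 0 0 0 0 0 0"

```text
clock: 10.32
eef_pos: [562.4, -100.2, 8.6]
tool_rot: [3.141, -0.003, -0.05]
force: [-1.0, -0.8, 5.3]
width: 32.0
gripper_force: 59.8
```

Emit:
move_arm --targets "-1 0 0 -0.5 0 0 0;-1 0 0 -1 0 0 0;-1 0 0 -2 0 0 0;-1 0 0 -3 0 0 0;-1 0 0 -3 0 0 0"

```text
clock: 10.73
eef_pos: [560.7, -99.8, 103.3]
tool_rot: [3.142, 0.001, -0.051]
force: [0.9, 1.6, -0.2]
width: 31.7
gripper_force: 59.6
```

Emit:
move_arm --targets "-1 0 0 0 0 0 -7;-1 0 0 0 0 0 -7;-1 0 0 0 0 0 -7;-1 0 0 0 0 0 -7;-1 0 0 0 0 0 -7"

```text
clock: 11.15
eef_pos: [561.5, -99.9, 103.1]
tool_rot: [3.141, -0.001, 0.567]
force: [-0.2, -0.9, -0.5]
width: 31.8
gripper_force: 59.7
```

Emit:
move_arm --targets "-1 0 0 0 0 0 -7;-1 0 0 0 0 0 -7;-1 0 0 0 0 0 -7;-1 0 0 0 0 0 -7;-1 0 0 0 0 0 -7"

```text
clock: 11.57
eef_pos: [561.4, -100.2, 102.9]
tool_rot: [3.141, 0.0, 1.177]
force: [-0.1, 0.1, -0.7]
width: 32.1
gripper_force: 59.7
```

Emit:
move_arm --targets "-1 0 0 0 0 0 -7;-1 0 0 0 0 0 -7;-1 0 0 0 0 0 -5.7;-1 0 0 0 0 0 0"

```text
clock: 11.9
eef_pos: [561.4, -100.4, 102.9]
tool_rot: [3.141, 0.0, 1.517]
force: [0.8, 0.6, -0.4]
width: 32.1
gripper_force: 59.7
```

```bash
python3 -c "
from h import *
goto(520.7,-305.4,100,86.8)"
```

```text
t 11.9 pos [ 561.4 -100.4  102.9] rot [179.9   0.   86.9] w 32.1 F [ 0.8  0.6 -0.4]
shift cm [-20.69  -2.96   0.3 ] min rows 6 | turn [0.1 0.  0.1] rows 1
```

Emit:
move_arm --targets "-1 -3.45 -0.5 0.05 0 0 0;-1 -3.45 -0.5 0.05 0 0 0;-1 -3.45 -0.5 0.05 0 0 0;-1 -3.45 -0.5 0.05 0 0 0;-1 -3.45 -0.5 0.05 0 0 0"

```text
clock: 12.32
eef_pos: [526.1, -272.5, 100.0]
tool_rot: [3.142, 0.001, 1.512]
force: [1.2, 0.1, 0.4]
width: 32.1
gripper_force: 59.6
```

Emit:
move_arm --targets "-1 -3.45 -0.5 0.05 0 0 0;-1 0 0 0 0 0 0;-1 0 0 0 0 0 0"

```text
clock: 12.57
eef_pos: [518.3, -308.4, 99.4]
tool_rot: [-3.141, 0.002, 1.507]
force: [0.3, 0.0, -0.8]
width: 32.2
gripper_force: 59.6
```

```bash
python3 -c "
from h import *
c=get('wrist');save(c,'w6.png')
goto(520.7,-305.4,22,86.8)
z=read_state()['eef_pos'][2]
meas(c,GOLD,z+8,(520,-305),60);meas(c,GOLD,15,(625,-312),40);meas(c,TEAL,11,(625,-312),40);meas(c,TEAL,11,(520,-307),40);meas(c,TEAL,11,(416,-300),40)"
```

```text
t 12.62 pos [ 519.3 -305.6   99.2] rot [-180.     0.    86.6] w 32.0 F [ 0.   0.6 -0.2]
shift cm [0.03 0.14 7.72] min rows 2 | turn [-0.   0.  -0.2] rows 1
wrist 107.17614038931674 rect [ 519.6 -309.1] circ [ 519.4 -309. ] size [93.9 34. ] dir 86.6
wrist 107.17614038931674 rect [ 522.1 -274.3] circ [ 522.1 -274.5] size [ 77.2 195.7] dir 176.8
wrist 11 rect [ 616.8 -306.8] circ [ 625.2 -312. ] size [57. 37.] dir 58.1
wrist 11 rect [ 524.9 -288.4] circ [ 524.6 -291.9] size [55.6 46.1] dir 77.3
wrist 11 rect [ 416.3 -300.7] circ [ 416.4 -300.5] size [51.3 51.4] dir 176.7
```

View pics/w6.png

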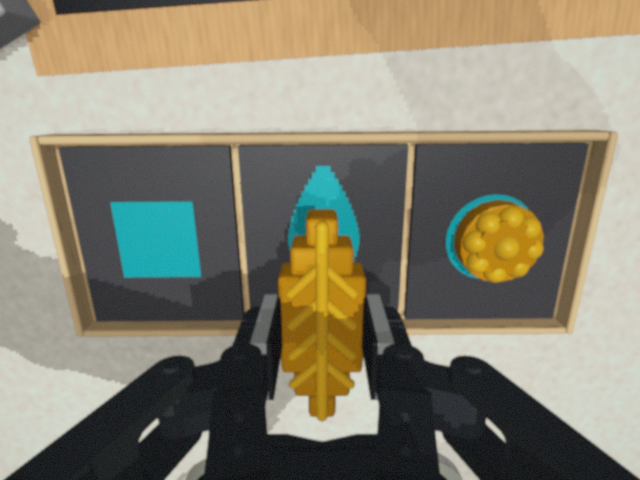

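The leaf is held straight at column 322, over its silhouette tip at (322,170), with the square at (157,240). The rosette at (500,240) sits in its circle apart from parallax. I lower the leaf.

Emit:
move_arm --targets "-1 0.12 0.16 2.5 0 0 -0.2;-1 0 0 2.5 0 0 0;-1 0 0 1.7 0 0 0;-1 0 0 0.7 0 0 0;-1 0 0 0 0 0 0"

```text
clock: 13.03
eef_pos: [521.0, -301.3, 23.3]
tool_rot: [-3.139, -0.002, 1.52]
force: [0.2, 0.3, -1.1]
width: 32.0
gripper_force: 59.6
```

Emit:
move_arm --targets "-1 0 0 0.15 0 0 0;-1 0 0 0 0 0 0;-1 0 0 0 0 0 0"

```text
clock: 13.28
eef_pos: [522.4, -304.0, 24.5]
tool_rot: [3.14, 0.001, 1.519]
force: [0.0, 0.7, 0.3]
width: 32.0
gripper_force: 59.6
```

Emit:
move_arm --targets "-1 0 -0.15 0.15 0 0 0.2;-1 0 0 0.1 0 0 0;-1 0 0 0.1 0 0 0;-1 0 0 0 0 0 0;-1 0 0 0 0 0 0"

```text
clock: 13.7
eef_pos: [520.0, -303.8, 19.8]
tool_rot: [3.142, -0.0, 1.515]
force: [0.2, 0.7, -0.2]
width: 32.2
gripper_force: 59.6
```

Emit:
move_arm --targets "-1 0 0 0.1 0 0 0;-1 0 0 0.05 0 0 0;-1 0 0 0 0 0 0;-1 0 0 0 0 0 0"

```text
clock: 14.03
eef_pos: [520.0, -303.8, 19.6]
tool_rot: [3.141, -0.0, 1.515]
force: [-2.4, 1.3, 10.4]
width: 32.3
gripper_force: 60.8
```

Seated at 19.6 mm. Release to about 50 mm and rise.

Emit:
move_arm --targets "-0.1 0 0 0 0 0 0;0.1 0 0 0 0 0 0;0.2 0 0 0 0 0 0;0.2 0 0 0 0 0 0"

```text
clock: 14.37
eef_pos: [519.9, -303.6, 18.1]
tool_rot: [-3.141, -0.0, 1.515]
force: [0.7, -0.1, -0.1]
width: 51.5
gripper_force: 0.0
```

Emit:
move_arm --targets "0.2 0 0 -1 0 0 0;0.2 0 0 -2.5 0 0 0;0.7 0 0 -4 0 0 0;1 0 0 -4 0 0 0;1 0 0 0 0 0 0"

```text
clock: 14.78
eef_pos: [524.1, -306.8, 141.3]
tool_rot: [3.13, 0.006, 1.515]
force: [1.3, -0.6, 0.6]
width: 84.1
gripper_force: 0.0
```

```bash
python3 -c "
from h import *
for n in('top','scene','wrist'):
    c=get(n); meas(c,GOLD,20,(520,-307),30)
    if n=='wrist': save(c,'w7.png')
goto(673,-95,140,103.3)"
```

```text
top 20 rect [ 518.8 -309.3] circ [ 517.4 -309.2] size [92.3 35.6] dir 86.2
top 20 rect [ 517.  -304.9] circ [ 516.6 -306.2] size [128.5 324.5] dir 176.9
scene 20 rect [ 520.7 -305.9] circ [ 519.  -305.9] size [90.4 40.6] dir 86.8
scene 20 rect [ 525.1 -307. ] circ [ 524.7 -307.5] size [128.5 332.6] dir 176.8
wrist 20 rect [ 520.4 -305.2] circ [ 520.4 -305.9] size [128.4 323. ] dir 176.7
t 14.93 pos [ 520.2 -303.6  134.2] rot [179.9   0.   86.8] w 85.4 F [-1.   0.3  0.3]
shift cm [21.68 14.1  -0.57] min rows 7 | turn [  0.1   0.  -16.5] rows 3
```

View pics/w7.png

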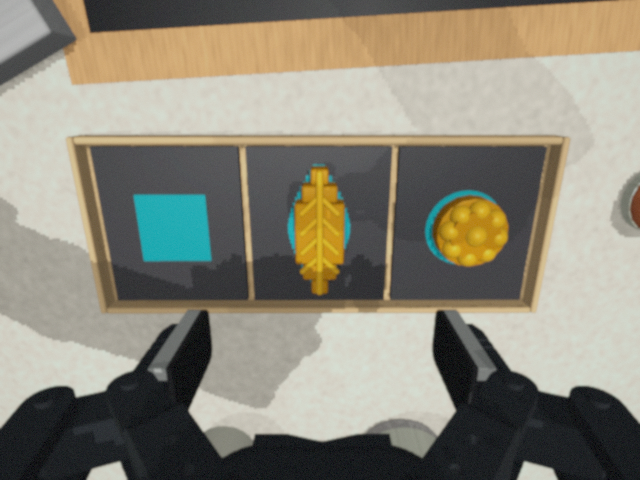

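The leaf lies on its silhouette at (319,228) and matches its direction, and the rosette is in its circle. Next is the boss.

Emit:
move_arm --targets "1 3.1 2.05 -0.1 0 0 0;1 3.1 2.05 -0.1 0 0 0;1 3.1 2.05 -0.1 0 0 0;1 3.1 2.05 -0.1 0 0 0;1 3.1 2.05 -0.1 0 0 0"

```text
clock: 15.35
eef_pos: [630.5, -152.7, 136.6]
tool_rot: [-3.138, -0.001, 1.515]
force: [-0.2, -0.9, 0.6]
width: 85.5
gripper_force: 0.0
```

Emit:
move_arm --targets "1 3.1 2.05 0 0 0 0;1 3.1 2.05 0 0 0 0;1 0 0 0 0 0 -5.5;1 0 0 0 0 0 -5.5;1 0 0 0 0 0 -5.5"

```text
clock: 15.77
eef_pos: [674.3, -93.5, 136.0]
tool_rot: [-3.138, -0.001, 1.81]
force: [-0.3, -1.0, -0.7]
width: 85.5
gripper_force: 0.0
```

Emit:
move_arm --targets "1 0 0 0 0 0 0;1 0 0 0 0 0 0"

```text
clock: 15.93
eef_pos: [674.3, -95.0, 136.8]
tool_rot: [-3.139, -0.001, 1.8]
force: [0.3, 0.0, -0.1]
width: 85.0
gripper_force: 0.0
```

```bash
python3 -c "
from h import *
c=get('wrist');save(c,'w8.png')
meas(c,GOLD,10,(674,-95),40)
goto(674.5,-94.8,5,103.3)"
```

```text
wrist 10 rect [674.7 -93.3] circ [674.5 -93.4] size [45.7 46.7] dir 103.2
t 15.98 pos [674.5 -95.1 137.2] rot [-1.799e+02 -1.000e-01  1.031e+02] w 85.5 F [ 0.2 -0.2  0.4]
shift cm [ 0.02  0.03 13.22] min rows 4 | turn [-0.1 -0.1 -0.2] rows 1
```

Emit:
move_arm --targets "0.5 0.1 0 3.9 0 0 0;0.5 0 0 3.9 0 0 0;0.5 0 0 3.5 0 0 0;0.5 0 0 1.3 0 0 0;0.5 0 0 0.6 0 0 0"

```text
clock: 16.4
eef_pos: [672.6, -93.8, 3.1]
tool_rot: [-3.136, -0.002, 1.801]
force: [-0.0, -0.0, 0.5]
width: 64.3
gripper_force: 0.0
```

Emit:
move_arm --targets "0.5 0 0 0.3 0 0 0;0.5 0 0 0 0 0 0;0.2 0 0 0 0 0 0;0 0 0 0 0 0 0;-1 0 0 0 0 0 0"

```text
clock: 16.82
eef_pos: [676.7, -94.4, 6.0]
tool_rot: [3.138, 0.001, 1.803]
force: [-0.8, -0.7, 4.9]
width: 41.9
gripper_force: 60.0
```

Emit:
move_arm --targets "-1 0 0 0 0 0 0;-1 0 0 0 0 0 0;-1 0 0 0 0 0 0"

```text
clock: 17.07
eef_pos: [676.7, -94.4, 6.0]
tool_rot: [3.138, 0.001, 1.803]
force: [-0.6, -0.0, 5.9]
width: 41.6
gripper_force: 60.0
```

Emit:
move_arm --targets "-1 0 0 -0.5 0 0 0;-1 0 0 -1 0 0 0;-1 0 0 -2 0 0 0;-1 0 0 -3 0 0 0;-1 0 0 -3 0 0 0"

```text
clock: 17.48
eef_pos: [674.6, -94.0, 99.7]
tool_rot: [-3.141, -0.0, 1.803]
force: [0.2, 0.5, -1.0]
width: 41.8
gripper_force: 60.8
```

Emit:
move_arm --targets "-1 0 0 0 0 0 5.5;-1 0 0 0 0 0 5.5;-1 0 0 0 0 0 5.5;-1 0 0 0 0 0 0;-1 0 0 0 0 0 0"

```text
clock: 17.9
eef_pos: [675.4, -93.9, 99.2]
tool_rot: [3.141, 0.0, 1.518]
force: [-0.2, 0.4, -1.2]
width: 41.7
gripper_force: 60.8
```

```bash
python3 -c "
from h import *
goto(416.2,-300.8,95,86.8)"
```

```text
t 17.9 pos [675.4 -93.9  99.2] rot [180.   0.  87.] w 41.7 F [-0.2  0.4 -1.2]
shift cm [-22.03 -24.78   0.4 ] min rows 8 | turn [0.  0.  0.2] rows 1
```

Emit:
move_arm --targets "-1 -2.45 -2.75 0 0 0 0.2;-1 -2.45 -2.75 0 0 0 0;-1 -2.45 -2.75 0 0 0 0;-1 -2.45 -2.75 0 0 0 0;-1 -2.45 -2.75 0 0 0 0"

```text
clock: 18.32
eef_pos: [529.4, -209.1, 98.7]
tool_rot: [3.141, 0.0, 1.515]
force: [0.4, 0.3, 0.1]
width: 41.5
gripper_force: 60.9
```

Emit:
move_arm --targets "-1 -2.45 -2.75 0 0 0 0;-1 -2.45 -2.75 0 0 0 0;-1 -2.45 -2.75 0 0 0 0;-1 -2.45 -2.75 0 0 0 0;-1 0 0 0 0 0 0"

```text
clock: 18.73
eef_pos: [407.5, -305.8, 99.0]
tool_rot: [-3.138, 0.003, 1.502]
force: [0.3, -0.1, -0.8]
width: 41.4
gripper_force: 60.9
```

Emit:
move_arm --targets "-1 0 0 0 0 0 0;-1 0 0 0 0 0 0"

```text
clock: 18.9
eef_pos: [415.8, -299.6, 98.7]
tool_rot: [3.14, -0.0, 1.513]
force: [0.1, 0.4, -1.0]
width: 41.6
gripper_force: 60.9
```

```bash
python3 -c "
from h import *
c=get('wrist');save(c,'w9.png')
goto(416.2,-300.8,22,86.8)
z=read_state()['eef_pos'][2]
meas(c,GOLD,z+6,(416,-300),60)"
```

```text
t 18.95 pos [ 416.4 -299.    98.5] rot [179.9  -0.   86.8] w 41.4 F [-0.6  0.2 -0.7]
shift cm [-0.19 -0.02  7.65] min rows 2 | turn [ 0.1 -0.  -0. ] rows 1
wrist 104.53640993308993 rect [ 417.4 -295.2] circ [ 417.2 -295.3] size [46.2 43.8] dir 86.7
wrist 104.53640993308993 rect [ 464.8 -270.7] circ [ 465.7 -271. ] size [ 78.7 165.3] dir 176.9
```

Emit:
move_arm --targets "-1 -0.3 0 2.5 0 0 0;-1 0 0 2.5 0 0 0;-1 0 0 1.7 0 0 0;-1 0 0 0.7 0 0 0;-1 0 0 0 0 0 0"

```text
clock: 19.37
eef_pos: [415.2, -300.8, 22.8]
tool_rot: [-3.14, -0.002, 1.515]
force: [0.0, 0.2, -0.8]
width: 41.6
gripper_force: 60.9
```

Emit:
move_arm --targets "-1 0 0 0.2 0 0 0;-1 0 0 0 0 0 0;-1 0 0 0 0 0 0"

```text
clock: 19.62
eef_pos: [415.7, -302.8, 23.2]
tool_rot: [3.14, 0.001, 1.512]
force: [-1.6, 0.2, -0.7]
width: 41.2
gripper_force: 60.9
```

Emit:
move_arm --targets "-1 0.05 0 0.2 0 0 0;-1 0 0 0.15 0 0 0;-1 0 0 0.1 0 0 0;-1 0 0 0 0 0 0;-1 0 0 0 0 0 0"

```text
clock: 20.03
eef_pos: [414.9, -302.1, 17.8]
tool_rot: [-3.142, -0.0, 1.511]
force: [1.3, -1.2, -0.7]
width: 41.2
gripper_force: 60.9
```

Emit:
move_arm --targets "-1 0 0 0.1 0 0 0;-1 0 0 0.1 0 0 0;-1 0 0 0 0 0 0;-1 0 0 0 0 0 0"

```text
clock: 20.37
eef_pos: [415.0, -302.2, 16.9]
tool_rot: [3.141, 0.0, 1.511]
force: [-1.2, 1.2, 10.9]
width: 41.7
gripper_force: 62.3
```

Seated at 16.9 mm. Release and rise.

Emit:
move_arm --targets "0.1 0 0 0 0 0 0;0.3 0 0 0 0 0 0;0.4 0 0 0 0 0 0;0.4 0 0 0 0 0 0"

```text
clock: 20.7
eef_pos: [414.9, -302.1, 15.6]
tool_rot: [-3.141, -0.0, 1.512]
force: [-0.2, 0.2, -0.7]
width: 59.5
gripper_force: 0.0
```

Emit:
move_arm --targets "0.4 0 0 -1 0 0 0;0.4 0 0 -2.5 0 0 0;0.7 0 0 -4 0 0 0;1 0 0 -4 0 0 0;1 0 0 0 0 0 0"

```text
clock: 21.12
eef_pos: [418.1, -305.0, 137.5]
tool_rot: [3.132, 0.006, 1.511]
force: [0.6, -0.7, -0.3]
width: 85.6
gripper_force: 0.0
```

```bash
python3 -c "
from h import *
Y=((20,120,120),(35,255,255))
for n in('top','scene','wrist'):
    c=get(n); meas(c,GOLD,20,(416,-301),30)
    if n=='wrist': save(c,'w10.png')
    if n=='top': im=c['color'][180:370,380:520];cv2.imwrite('pics/tray.png',cv2.resize(im,None,fx=3.2,fy=3.2,interpolation=2)[...,::-1])
goto(451.5,-99,140,186.1)"
```

```text
top 20 rect [ 413.1 -303.1] circ [ 412.6 -302.8] size [45.3 42.8] dir 85.8
scene 20 rect [ 417.8 -301.4] circ [ 417.5 -301.6] size [42.9 48.7] dir 177.0
t 21.27 pos [ 415.1 -301.9  131.6] rot [179.9   0.   86.6] w 85.2 F [ 0.3 -0.2  0.1]
shift cm [20.47  2.44 -0.85] min rows 5 | turn [  0.    0.1 -99.5] rows 14
```

View pics/tray.png

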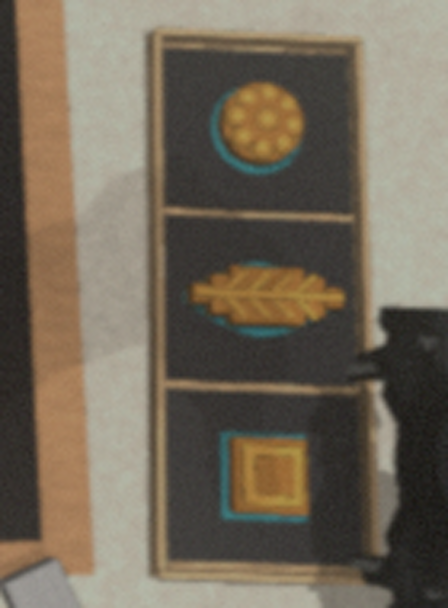

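View pics/w10.png

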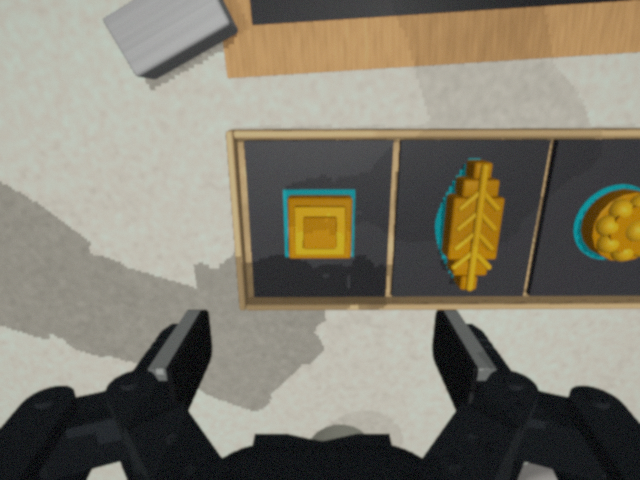

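The boss sits inside its teal square at (320,225), square to it with margins of about 2–5 mm. The leaf and rosette are on their silhouettes. Now the plaque.

Emit:
move_arm --targets "1 3.4 0.4 -0.1 0 0 0;1 3.4 0.4 -0.1 0 0 0;1 3.4 0.4 -0.1 0 0 0;1 3.4 0.4 -0.1 0 0 0;1 3.4 0.4 -0.1 0 0 0"

```text
clock: 21.68
eef_pos: [443.6, -131.8, 134.5]
tool_rot: [-3.138, -0.001, 1.511]
force: [0.6, 0.2, 0.7]
width: 85.5
gripper_force: 0.0
```

Emit:
move_arm --targets "1 3.4 0.4 0 0 0 0;1 0 0 0 0 0 -7;1 0 0 0 0 0 -7;1 0 0 0 0 0 -7;1 0 0 0 0 0 -7"

```text
clock: 22.1
eef_pos: [449.8, -99.0, 134.5]
tool_rot: [-3.139, -0.002, 2.008]
force: [-0.3, -0.3, 0.1]
width: 85.8
gripper_force: 0.0
```

Emit:
move_arm --targets "1 0 0 0 0 0 -7;1 0 0 0 0 0 -7;1 0 0 0 0 0 -7;1 0 0 0 0 0 -7;1 0 0 0 0 0 -7"

```text
clock: 22.52
eef_pos: [449.6, -99.6, 134.5]
tool_rot: [-3.141, -0.003, 2.617]
force: [0.1, -0.1, -0.2]
width: 85.4
gripper_force: 0.0
```

Emit:
move_arm --targets "1 0 0 0 0 0 -7;1 0 0 0 0 0 -7;1 0 0 0 0 0 -7;1 0 0 0 0 0 -7;1 0 0 0 0 0 -7"

```text
clock: 22.93
eef_pos: [449.7, -99.6, 134.5]
tool_rot: [3.14, -0.003, -3.055]
force: [0.1, 0.0, 0.3]
width: 85.4
gripper_force: 0.0
```

Emit:
move_arm --targets "1 0 0 0 0 0 -1.5;1 0 0 0 0 0 0;1 0 0 0 0 0 0"

```text
clock: 23.18
eef_pos: [450.3, -99.9, 135.1]
tool_rot: [3.141, -0.002, -3.038]
force: [-0.4, -0.6, -0.2]
width: 85.5
gripper_force: 0.0
```

```bash
python3 -c "
from h import *
c=get('wrist');save(c,'w11.png')
meas(c,GOLD,16,(451,-99),40);meas(c,GOLD,8,(451,-99),40)
goto(451,-99.2,5,186.1)"
```

```text
wrist 16 rect [450.6 -98.5] circ [451.1 -98.1] size [78.  51.8] dir 6.0
wrist 8 rect [453.  -98.2] circ [453.5 -97.8] size [80.4 53.4] dir 6.0
t 23.23 pos [450.5 -99.8 135.3] rot [ 1.80e+02 -1.00e-01 -1.74e+02] w 85.1 F [ 0.6 -0.3 -0.7]
shift cm [-0.07  0.05 13.03] min rows 4 | turn [ 0.  -0.1 -0.1] rows 1
```

View pics/w11.png

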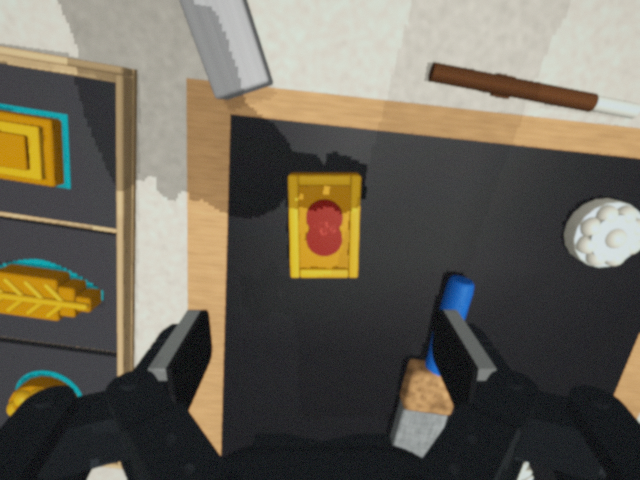

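The plaque shows at (325,225), in line with the fingers (mid column 323) and measuring 78x52 mm at 6°. I descend and grip it across its width.

Emit:
move_arm --targets "0.6 -0.05 0.1 3.9 0 0 0;0.6 0 0 3.9 0 0 0;0.6 0 0 3.5 0 0 0;0.6 0 0 1.2 0 0 0;0.6 0 0 0.5 0 0 0"

```text
clock: 23.65
eef_pos: [449.0, -98.5, 5.7]
tool_rot: [3.141, -0.007, -3.036]
force: [0.6, -0.8, -0.3]
width: 68.1
gripper_force: 0.0
```

Emit:
move_arm --targets "0.6 0 0 0.2 0 0 0;0.6 0 0 0 0 0 0;0.3 0 0 0 0 0 0;0.1 0 0 0 0 0 0;-1 0 0 0 0 0 0"

```text
clock: 24.07
eef_pos: [451.1, -99.1, 7.0]
tool_rot: [-3.141, -0.001, -3.035]
force: [-0.1, -0.2, 2.8]
width: 48.6
gripper_force: 62.0
```

Emit:
move_arm --targets "-1 0 0 0 0 0 0;-1 0 0 0 0 0 0;-1 0 0 0 0 0 0"

```text
clock: 24.32
eef_pos: [451.1, -99.1, 7.0]
tool_rot: [-3.141, -0.001, -3.035]
force: [-1.3, 0.5, 7.0]
width: 47.9
gripper_force: 62.4
```

Emit:
move_arm --targets "-1 0 0 -0.5 0 0 0;-1 0 0 -1 0 0 0;-1 0 0 -3 0 0 0;-1 0 0 -4 0 0 0;-1 0 0 -4 0 0 0"

```text
clock: 24.73
eef_pos: [450.0, -98.7, 132.5]
tool_rot: [3.141, -0.004, -3.034]
force: [1.0, -1.1, -1.2]
width: 47.7
gripper_force: 62.3
```

```bash
python3 -c "
from h import *
c=get('wrist');save(c,'w12.png')
goto(480,292,180,179.6)
p=read_state()['eef_pos'];meas(c,GOLD,p[2]+9,p[:2],40)"
```

```text
t 24.78 pos [454.3 -99.  139. ] rot [-179.8    0.4 -173.9] w 48.0 F [2.2 0.3 3.5]
shift cm [-6.77 38.58 -4.18] min rows 10 | turn [-0.2  0.4  6.5] rows 1
wrist 147.96163055261704 rect [444.6 -99.4] circ [445.2 -99.2] size [75.3 47.9] dir 6.2
```

Emit:
move_arm --targets "-1 -0.4 3.9 -0.5 0 0 1.1;-1 -0.4 3.9 -0.5 0 0 1.1;-1 -0.4 3.9 -0.5 0 0 1.1;-1 -0.4 3.9 -0.5 0 0 1.1;-1 -0.4 3.9 -0.5 0 0 1.1"

```text
clock: 25.2
eef_pos: [457.3, 98.4, 156.9]
tool_rot: [-3.141, -0.001, -3.133]
force: [1.0, -0.5, -1.5]
width: 48.0
gripper_force: 62.3
```

Emit:
move_arm --targets "-1 -0.2 3.9 -0.5 0 0 1;-1 -0.2 3.9 -0.5 0 0 0;-1 0 0 0 0 0 0;-1 0 0 0 0 0 0;-1 0 0 0 0 0 0"

```text
clock: 25.62
eef_pos: [461.2, 174.4, 166.2]
tool_rot: [-3.14, -0.002, 3.135]
force: [0.2, -0.5, -1.3]
width: 47.9
gripper_force: 62.4
```

```bash
python3 -c "
from h import *
c=get('wrist');save(c,'w13.png');s=get('scene');save(s,'s13.png')
goto(520,292,150,179.6)
p=read_state()['eef_pos'];meas(c,GOLD,p[2]+9,p[:2],40)
u=cv2.resize(s['color'][130:220,390:500],None,fx=3.6,fy=3.6,interpolation=2);u=cv2.copyMakeBorder(u,0,480-u.shape[0],0,0,0)
cv2.imwrite('pics/w13b.png',np.hstack([c['color'][:,:400],u])[...,::-1])"
```

```text
t 25.72 pos [461.4 173.1 165.9] rot [-1.799e+02 -1.000e-01  1.795e+02] w 47.9 F [-0.4 -0.4  0. ]
shift cm [-5.76 11.95  1.56] min rows 4 | turn [-0.1 -0.1 -0.1] rows 1
wrist 174.93720229602522 rect [432.6 182.9] circ [438.2 174.7] size [223.3 129.5] dir 34.5
```

View pics/w13b.png

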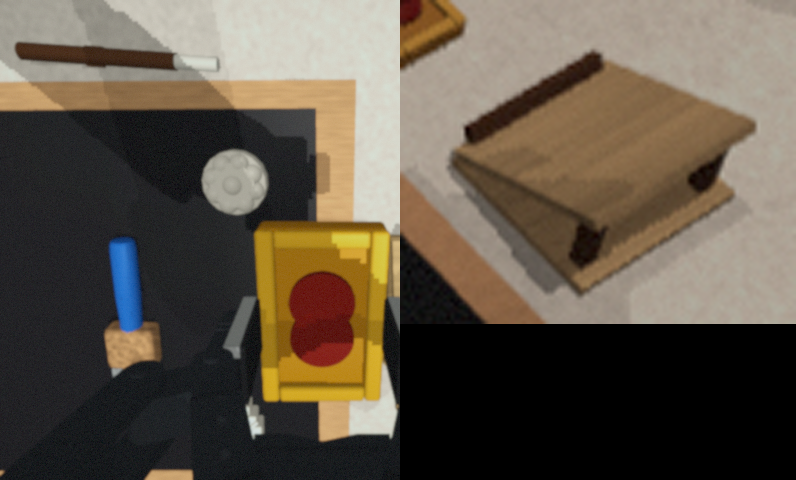

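The left half of the crop shows the plaque held straight. The right half is the scene view of the rest: top board corners at crop (355,122) and (200,220), ledge ends at (68,136) and (201,56). I'll compute its position from the scene and wrist images.

```bash
python3 - <<'E'
from h import *
s=get('scene');c=get('wrist');o=np.array([390,130])
print('scene top edge z72',ray(s,[o+np.array(q)/3.6 for q in((355,120),(200,220))],72).round(1))
# ledge top outer edge, stands 12 mm out of board: outer/top corner: along slope -12, normal +12
a=np.radians(25);d=np.array([np.cos(a),np.sin(a)]);n=np.array([-np.sin(a),np.cos(a)])
for nm,P in(('ledge inner top',np.array([-55,20])+12*n),('ledge outer top',np.array([-55,20])-12*d+12*n)): print(nm,P.round(1))
print('scene ledge ends z30.9 (inner top)',ray(s,[o+np.array(q)/3.6 for q in((72,134),(201,60))],30.9).round(1))
hsv=cv2.cvtColor(c['color'],cv2.COLOR_RGB2HSV)
for nm,lo,hi,z in(('wood',(8,60,90),(22,170,255),None),('dark',(0,60,15),(15,255,90),30.9)):
    m=cv2.inRange(hsv,np.array(lo),np.array(hi)); m[:,:395]=0; m=cv2.morphologyEx(m,cv2.MORPH_OPEN,np.ones((3,3)))
    for k in cv2.findContours(m,cv2.RETR_EXTERNAL,cv2.CHAIN_APPROX_NONE)[0]:
        if cv2.contourArea(k)<250: continue
        b=cv2.approxPolyDP(k,5,True)[:,0]; print(nm,cv2.contourArea(k),b.tolist())
        if z: print(ray(c,b,z)[:,:2].round(1).tolist())
for q in [(541.9,292),(545,293)]:
    P=[(q[0]+dx,q[1]+dy,z) for dx,dy,z in((55.6,65,71.6),(55.6,-65,71.6),(-55,-65,20),(-60.1,55,30.9),(-60.1,-55,30.9))]; print(q,'wrist',proj(c,P).round().tolist(),'scene',proj(s,P).round(1).tolist())
E
```

```text
scene top edge z72 [[602.2 358.7  72. ]
 [603.9 231.5  72. ]]
ledge inner top [-60.1  30.9]
ledge outer top [-70.9  25.8]
scene ledge ends z30.9 (inner top) [[489.7 237.6  30.9]
 [491.  345.1  30.9]]
wood 20601.0 [[395, 235], [395, 296], [422, 317], [436, 347], [467, 369], [479, 371], [490, 360], [513, 364], [569, 409], [556, 240], [546, 234]]
(541.9, 292) wrist [[568.0, 408.0], [395.0, 408.0], [391.0, 247.0], [552.0, 245.0], [406.0, 246.0]] scene [[486.5, 162.4], [441.9, 190.2], [405.0, 171.6], [443.8, 143.8], [407.6, 165.1]]
(545, 293) wrist [[569.0, 411.0], [396.0, 412.0], [392.0, 251.0], [552.0, 248.0], [408.0, 249.0]] scene [[487.8, 163.1], [443.2, 191.0], [406.2, 172.3], [445.0, 144.5], [408.8, 165.8]]
```

```bash
python3 - <<'E'
from h import *
c=get('wrist');t=get('top');s=get('scene')
g=lambda c:cv2.cvtColor(c['color'],cv2.COLOR_RGB2GRAY).astype(int)
for u in(450,490,530): print('wrist col',u,'rows 205..265',g(c)[205:266:3,u-3:u+4].mean(1).round().astype(int))
for u in(125,150,160): print('top col',u,'rows 285..305',g(t)[285:306,u-2:u+3].mean(1).round().astype(int))
print('top rows 226..238',g(t)[224:238,110:165].mean(1).round().astype(int))
# scene: profile along world line of rest mid, on plane of board z=20+tan*(x-x0)
for y in(270,292,315):
    P=[(542+dx,y,20+np.tan(np.radians(25))*(dx+55)) for dx in range(-80,66,2)]
    q=proj(s,P); v=cv2.remap(g(s).astype(np.float32),q[:,0].astype(np.float32)[:,None],q[:,1].astype(np.float32)[:,None],1)[:,0]
    print('scene y',y,[(k,int(x)) for k,x in zip(range(-80,66,2),v) if k<-44 or k>48])
# scene & top across, at dx=0 -> side edges
for cc in(s,t):
    P=[(562,y,20+np.tan(np.radians(25))*75) for y in range(210,375,2)]
    q=proj(cc,P); v=cv2.remap(g(cc).astype(np.float32),q[:,0].astype(np.float32)[:,None],q[:,1].astype(np.float32)[:,None],1)[:,0]
    print(cc['n'],[(k,int(x)) for k,x in zip(range(210,375,2),v) if k<246 or k>340])
E
```

```text
wrist col 450 rows 205..265 [215 214 213 214 215 214 207 169 168 159 107  98  75  74  74 159 182 174
 178 177 176]
wrist col 490 rows 205..265 [210 212 213 213 212 210 172 163 167 155 114  92  76  74  77 166 182 173
 176 176 177]
wrist col 530 rows 205..265 [213 214 213 211 213 213 208 202 187 147 122  94  78  78  78 174 178 170
 171 174 175]
top col 125 rows 285..305 [82 83 83 85 85 84 85 84 86 85 87 87 87 88 87 88 89 89 89 89 88]
top col 150 rows 285..305 [62 62 62 62 62 63 63 62 65 65 64 65 66 65 63 66 67 66 66 66 70]
top col 160 rows 285..305 [74 77 75 74 72 69 68 66 65 62 61 59 59 59 59 59 60 60 61 61 60]
top rows 226..238 [160 158 155 150 136 109 103 103 103 101  98  97  97  98]
scene y 270 [(-80, 165), (-78, 164), (-76, 160), (-74, 138), (-72, 101), (-70, 56), (-68, 36), (-66, 34), (-64, 30), (-62, 29), (-60, 34), (-58, 33), (-56, 33), (-54, 39), (-52, 59), (-50, 88), (-48, 106), (-46, 112), (50, 101), (52, 102), (54, 101), (56, 101), (58, 99), (60, 98), (62, 93), (64, 85)]
scene y 292 [(-80, 160), (-78, 159), (-76, 156), (-74, 134), (-72, 101), (-70, 62), (-68, 39), (-66, 34)
[... 622 characters left out ...]
92), (232, 99), (234, 98), (236, 101), (238, 99), (240, 97), (242, 98), (244, 97), (342, 108), (344, 108), (346, 107), (348, 107), (350, 109), (352, 108), (354, 116), (356, 132), (358, 148), (360, 159), (362, 166), (364, 167), (366, 166), (368, 166), (370, 164), (372, 163), (374, 164)]
top [(210, 111), (212, 111), (214, 103), (216, 89), (218, 90), (220, 95), (222, 94), (224, 93), (226, 88), (228, 95), (230, 115), (232, 127), (234, 130), (236, 128), (238, 128), (240, 129), (242, 129), (244, 130), (342, 161), (344, 137), (346, 98), (348, 63), (350, 59), (352, 81), (354, 115), (356, 133), (358, 136), (360, 132), (362, 126), (364, 123), (366, 117), (368, 114), (370, 113), (372, 110), (374, 105)]
```

Rest origin, averaging wrist (545) and scene (545.8) with the top view lower: about (545, 292.3), yaw 0. The plaque's seated origin is then (524.4, 292.3, 36.1). I approach along the board's normal, 5 mm upslope of the ledge.

```bash
python3 -c "
from h import *
goto(500.5,292.3,150,180)"
```

```text
t 25.97 pos [461.8 173.9 166.1] rot [-1.800e+02 -1.000e-01  1.795e+02] w 47.6 F [ 1.   0.8 -1.9]
shift cm [-3.78 11.87  1.6 ] min rows 4 | turn [-0.  -0.1 -0.5] rows 1
```

Emit:
move_arm --targets "-1 -0.95 2.97 0.4 0 0 0;-1 -0.95 2.97 0.4 0 0 0;-1 -0.95 2.97 0.4 0 0 0;-1 -0.95 2.97 0.4 0 0 -0.5;-1 0 0 0 0 -6.25 0"

```text
clock: 26.38
eef_pos: [508.3, 301.2, 148.4]
tool_rot: [3.132, 0.113, 3.14]
force: [1.8, 0.6, -0.4]
width: 48.0
gripper_force: 62.4
```

Emit:
move_arm --targets "-1 0 0 0 0 -6.25 0;-1 0 0 0 0 -6.25 0;-1 0 0 0 0 -6.25 0;-1 0 0 0 0 0 0;-1 0 0 0 0 0 0"

```text
clock: 26.8
eef_pos: [502.5, 293.2, 148.4]
tool_rot: [-3.132, 0.384, -3.135]
force: [0.4, -0.2, -0.3]
width: 48.1
gripper_force: 62.4
```

```bash
python3 -c "
from h import *
goto(500.5,292.3,98.9,180,-25)"
```

```text
t 26.8 pos [502.5 293.2 148.4] rot [-179.4   22.  -179.6] w 48.1 F [ 0.4 -0.2 -0.3]
shift cm [ 2.04 -0.04  4.52] min rows 2 | turn [-0.4 -3.   0.4] rows 1
```

Emit:
move_arm --targets "-1 0.9 0 2 -0.4 -3 0.4;-1 1.1 0 2.5 0 0 0;-1 0 0 0 0 0 0;-1 0 0 0 0 0 0;-1 0 0 0 0 0 0"

```text
clock: 27.22
eef_pos: [508.6, 288.8, 120.8]
tool_rot: [-3.133, 0.414, 3.134]
force: [0.2, 0.3, -1.1]
width: 48.1
gripper_force: 62.3
```

```bash
python3 -c "
from h import *
goto(500.5,292.3,98.9,180,-25)
goto(521.4+4.5-1.3,292.3,42.4+2.1+2.7,180,-25)
c=get('wrist');p=read_state()['eef_pos'];n=np.array([-.4226,0,.9063]);
# held plaque outline on its own face plane (16 mm above its base)
R=cv2.Rodrigues(np.array(c['rvec']))[0];o=-R.T@np.array(c['tvec']).ravel();P0=p+9*n
for k in blobs(c,*GOLD,3000):
    d=(R.T@np.linalg.inv(K(c))@np.c_[k,np.ones(len(k))].T).T; X=o+d*(((P0-o)@n)/(d@n))[:,None]
    e=np.c_[(X-p)@np.array([.9063,0,.4226]),(X-p)[:,1]].astype(np.float32); r=cv2.minAreaRect(e); print('upslope,y rel TCP',np.round(r[0],1),np.round(r[1],1),e.min(0).round(1),e.max(0).round(1))
"
```

```text
t 27.22 pos [508.6 288.8 120.8] rot [-179.5   23.7  179.6] w 48.1 F [ 0.2  0.3 -1.1]
shift cm [1.63 0.35 1.67] min rows 1 | turn [-0.7 -1.3 -0.4] rows 1
t 27.22 pos [508.6 288.8 120.8] rot [-179.5   23.7  179.6] w 48.1 F [ 0.2  0.3 -1.1]
shift cm [1.5  0.42 7.37] min rows 2 | turn [-0.7 -1.3 -0.4] rows 1
upslope,y rel TCP [-10.6   4.5] [130.4  75.6] [-75.8 -33.5] [54.6 42.2]
upslope,y rel TCP [-53.7 -50.7] [123.4  18.6] [-111.8  -73.6] [  8.3 -36.1]
```

```bash
python3 -c "
from h import *
s=read_state();print(s['qpos'].round(3),s['qd'].round(3))
goto(520,292.3,60,180,-25)"
```

```text
[-0.794  0.615  0.089  2.134  1.217  0.244 -0.338] [-0.02  -0.007  0.013  0.008  0.025 -0.007 -0.03 ]
t 27.27 pos [508.6 289.1 121.1] rot [-179.5   23.8  179.6] w 48.1 F [ 1.2 -0.7 -0.5]
shift cm [1.42 0.38 6.05] min rows 2 | turn [-0.7 -1.2 -0.4] rows 1
```

Joint 6 is near its lower limit (0.244 against 0.23). I'll see how the arm follows further down.

Emit:
move_arm --targets "-1 0.3 0.1 1 0 -0.5 0;-1 0.3 0.1 1 0 -0.5 0;-1 0.2 0.1 1 0 0 0;-1 0 0 0 0 0 0"

```text
clock: 27.6
eef_pos: [512.5, 292.2, 89.1]
tool_rot: [-3.131, 0.431, 3.138]
force: [-0.3, -0.4, -0.3]
width: 48.1
gripper_force: 62.4
```

```bash
python3 -c "
from h import *
s=read_state();print(s['qpos'].round(3),s['qd'].round(3))
goto(524.6,292.3,47.2,180,-25)"
```

```text
[-0.794  0.684  0.081  2.148  1.598  0.243 -0.734] [-0.007 -0.029  0.012  0.001 -0.108  0.004  0.119]
t 27.6 pos [512.5 292.2  89.1] rot [-179.4   24.7  179.8] w 48.1 F [-0.3 -0.4 -0.3]
shift cm [0.65 0.06 4.31] min rows 2 | turn [-0.7 -0.3 -0.2] rows 1
```

It follows, with joint 5 swinging round the singularity. I continue slowly.

Emit:
move_arm --targets "-1 0.2 0 0.8 -0.4 -0.3 -0.2;-1 0.2 0 0.8 -0.3 0 0;-1 0.2 0.05 0.8 0 0 0;-1 0 0 0 0 0 0;-1 0 0 0 0 0 0"

```text
clock: 28.02
eef_pos: [517.4, 292.4, 66.0]
tool_rot: [3.141, 0.437, 3.14]
force: [-0.3, -0.1, 0.1]
width: 47.9
gripper_force: 62.3
```

```bash
python3 -c "
from h import *
s=read_state();print(s['qpos'].round(3),s['qd'].round(3))
goto(524.6,292.3,47.2,180,-25)"
```

```text
[-0.728  0.731 -0.     2.155  1.837  0.296 -0.958] [-0.016 -0.01   0.012  0.002  0.01  -0.005 -0.014]
t 28.02 pos [517.4 292.4  66. ] rot [179.9  25.1 179.9] w 47.9 F [-0.3 -0.1  0.1]
shift cm [ 0.15 -0.01  2.01] min rows 1 | turn [ 0.   0.1 -0.1] rows 1
```

Emit:
move_arm --targets "-1 0.1 0 0.7 0 0 0;-1 0 0 0.7 0 0 0;-1 0 0 0.3 0 0 0;-1 0 0 0 0 0 0;-1 0 0 0 0 0 0"

```text
clock: 28.43
eef_pos: [523.1, 292.6, 49.6]
tool_rot: [3.141, 0.437, -3.142]
force: [0.2, -0.8, -0.2]
width: 47.8
gripper_force: 62.4
```

```bash
python3 -c "
from h import *
goto(524.6,292.3,47.2,180,-25)"
```

```text
t 28.43 pos [523.1 292.6  49.6] rot [ 180.   25. -180.] w 47.8 F [ 0.2 -0.8 -0.2]
shift cm [-0.03 -0.03  0.28] min rows 1 | turn [0. 0. 0.] rows 1
```

Expected contact is about 6 mm further along the normal, so I use small steps.

Emit:
move_arm --targets "-1 0 0 0.2 0 0 0;-1 0 0 0.1 0 0 0;-1 0 0 0 0 0 0;-1 0 0 0 0 0 0"

```text
clock: 28.77
eef_pos: [524.2, 292.8, 46.8]
tool_rot: [3.141, 0.437, -3.141]
force: [-0.6, 0.3, -0.3]
width: 48.1
gripper_force: 62.4
```

Emit:
move_arm --targets "-1 0 0 0.1 0 0 0;-1 0 0 0 0 0 0;-1 0 0 0 0 0 0"

```text
clock: 29.02
eef_pos: [524.7, 292.8, 45.8]
tool_rot: [3.141, 0.437, -3.141]
force: [0.6, 1.0, -0.3]
width: 47.8
gripper_force: 62.4
```

Emit:
move_arm --targets "-1 0 0 0.1 0 0 0;-1 0 0 0 0 0 0;-1 0 0 0 0 0 0"

```text
clock: 29.27
eef_pos: [525.1, 292.8, 44.9]
tool_rot: [3.141, 0.437, -3.141]
force: [0.3, 0.4, -0.6]
width: 48.0
gripper_force: 62.4
```

Emit:
move_arm --targets "-1 0 0 0.1 0 0 0;-1 0 0 0 0 0 0;-1 0 0 0 0 0 0"

```text
clock: 29.52
eef_pos: [525.2, 292.8, 44.8]
tool_rot: [3.141, 0.437, -3.141]
force: [-4.4, -0.9, 9.2]
width: 47.8
gripper_force: 63.4
```

Emit:
move_arm --targets "-1 0 0 0.05 0 0 0;-1 0 0 0 0 0 0;-1 0 0 0 0 0 0"

```text
clock: 29.77
eef_pos: [525.2, 292.8, 44.8]
tool_rot: [3.14, 0.437, -3.141]
force: [-7.3, -1.8, 14.4]
width: 47.8
gripper_force: 64.0
```

Contact with the board: the force lies along its normal. I ease off, then slide down to the ledge.

Emit:
move_arm --targets "-1 0 0 -0.1 0 0 0;-1 0.1 0 0 0 0 0;-1 0.1 0 0 0 0 0;-1 0 0 0 0 0 0"

```text
clock: 30.1
eef_pos: [524.9, 292.9, 44.7]
tool_rot: [3.141, 0.44, 3.141]
force: [-2.1, -0.7, 7.4]
width: 47.8
gripper_force: 63.2
```

Emit:
move_arm --targets "-1 0.1 0 0 0 0 0;-1 0 0 0 0 0 0;-1 0 0 0 0 0 0"

```text
clock: 30.35
eef_pos: [524.6, 292.9, 44.5]
tool_rot: [3.141, 0.441, 3.141]
force: [-0.5, -0.6, 8.4]
width: 48.0
gripper_force: 63.1
```

Emit:
move_arm --targets "-1 0.1 0 0 0 0 0;-1 0 0 0 0 0 0;-1 0 0 0 0 0 0"

```text
clock: 30.6
eef_pos: [523.7, 292.9, 44.1]
tool_rot: [3.141, 0.441, 3.141]
force: [-0.8, -0.7, 8.0]
width: 48.1
gripper_force: 63.1
```

Emit:
move_arm --targets "-1 0.1 0 0 0 0 0;-1 0 0 0 0 0 0;-1 0 0 0 0 0 0"

```text
clock: 30.85
eef_pos: [522.8, 293.0, 43.7]
tool_rot: [3.14, 0.441, 3.141]
force: [0.8, -0.3, 7.6]
width: 47.9
gripper_force: 63.2
```

Emit:
move_arm --targets "-1 0.1 0 0 0 0 0;-1 0 0 0 0 0 0;-1 0 0 0 0 0 0"

```text
clock: 31.1
eef_pos: [521.9, 293.0, 43.3]
tool_rot: [3.14, 0.441, 3.141]
force: [0.6, 0.1, 6.9]
width: 47.7
gripper_force: 63.2
```

Emit:
move_arm --targets "-1 0.1 0 0 0 0 0;-1 0 0 0 0 0 0;-1 0 0 0 0 0 0"

```text
clock: 31.35
eef_pos: [521.0, 293.0, 42.8]
tool_rot: [3.14, 0.441, 3.141]
force: [-0.5, -0.0, 7.4]
width: 47.9
gripper_force: 63.2
```

Emit:
move_arm --targets "-1 0.1 0 0 0 0 0;-1 0 0 0 0 0 0;-1 0 0 0 0 0 0"

```text
clock: 31.6
eef_pos: [520.2, 293.0, 42.5]
tool_rot: [3.14, 0.441, 3.141]
force: [0.8, 0.5, 8.1]
width: 47.8
gripper_force: 63.1
```

Emit:
move_arm --targets "-1 0.1 0 0 0 0 0;-1 0 0 0 0 0 0;-1 0 0 0 0 0 0"

```text
clock: 31.85
eef_pos: [520.2, 293.1, 42.5]
tool_rot: [3.14, 0.443, 3.141]
force: [2.2, -0.8, 7.6]
width: 47.9
gripper_force: 63.1
```

Emit:
move_arm --targets "-1 0.1 0 0 0 0 0;-1 0 0 0 0 0 0;-1 0 0 0 0 0 0"

```text
clock: 32.1
eef_pos: [520.2, 293.0, 42.5]
tool_rot: [3.14, 0.445, 3.14]
force: [3.0, -0.6, 8.3]
width: 48.0
gripper_force: 63.1
```

Emit:
move_arm --targets "-1 0.1 0 0 0 0 0;-1 0 0 0 0 0 0;-1 0 0 0 0 0 0"

```text
clock: 32.35
eef_pos: [520.2, 293.0, 42.5]
tool_rot: [3.14, 0.447, 3.14]
force: [4.5, -0.5, 9.0]
width: 47.7
gripper_force: 63.1
```

It stopped against the ledge (position fixed, force growing). I take off the preload, open, and withdraw along the normal.

Emit:
move_arm --targets "-1 -0.2 0 0 0 0 0;0.2 0 0 0 0 0 0;0.4 0 0 0 0 0 0;0.5 0 0 0 0 0 0;0.5 0 0 0 0 0 0"

```text
clock: 32.77
eef_pos: [516.6, 292.6, 40.2]
tool_rot: [3.142, 0.436, -3.141]
force: [-0.0, 0.7, 0.6]
width: 63.9
gripper_force: 0.0
```

Emit:
move_arm --targets "0.5 0 0 -1 0 0 0;0.5 0 0 -2 0 0 0;0.5 0 0 -2.5 0 0 0;0.5 0 0 -3 0 0 0;0.5 0 0 -3 0 0 0"

```text
clock: 33.18
eef_pos: [470.2, 292.4, 140.0]
tool_rot: [-3.14, 0.436, -3.14]
force: [0.3, -0.1, 0.3]
width: 64.1
gripper_force: 0.0
```

Emit:
move_arm --targets "0.5 2 -4 -2 0 0 0;0.5 2 -4 -2 0 0 0;0.5 2 -4 -2 0 0 0;0.5 2 -4 -2 0 0 0;0.5 0 0 0 0 0 0"

```text
clock: 33.6
eef_pos: [406.6, 198.4, 152.3]
tool_rot: [-3.127, 0.417, -3.135]
force: [0.3, 0.2, 0.3]
width: 64.3
gripper_force: 0.0
```

```bash
python3 - <<'E'
from h import *
s=read_state();print(s['eef_pos'].round(),s['width'],s['force'].round(1))
a=np.radians(25);d=np.array([np.cos(a),0,np.sin(a)]);n=np.array([-np.sin(a),0,np.cos(a)])
J=np.array([545-55,292.4,20]) # junction line mid
for nm in('scene','top','wrist'):
    c=get(nm);save(c,'f_'+nm+'.png');R=cv2.Rodrigues(np.array(c['rvec'],float))[0];o=-R.T@np.array(c['tvec']).ravel();P0=J+16*n
    for k in blobs(c,(15,140,70),(35,255,255),150):
        D=(R.T@np.linalg.inv(K(c))@np.c_[k,np.ones(len(k))].T).T;X=o+D*(((P0-o)@n)/(D@n))[:,None]
        e=np.c_[(X-J)@d,X[:,1]-J[1]].astype(np.float32);r=cv2.minAreaRect(e);b=cv2.boxPoints(r);L=max([b[1]-b[0],b[2]-b[1]],key=np.linalg.norm)
        if abs(r[0][0]-38)<40 and abs(r[0][1])<40: print(nm,'centre upslope of junction, y',np.round(r[0],1),'size',np.round(r[1],1),'dir',round(np.degrees(np.arctan2(L[1],L[0])),1))
    # white casts still in place?
    for w in((434.5,106),(689.3,98)): meas(c,((0,0,110),(180,60,255)),10,w,25)
    for g in((625.5,-312.5),(520.7,-307),(416,-301)): meas(c,GOLD,20,g,25)
E
```

```text
[407. 198. 152.] 64.25505675740087 [0.3 0.2 0.3]
scene centre upslope of junction, y [47.7 -7.8] size [65.5 93.9] dir -0.6
scene 10 rect [689.6  99.6] circ [689.6  98.4] size [34.2 90.5] dir 178.0
scene 20 rect [ 525.4 -307.1] circ [ 525.3 -306.8] size [128.5 332. ] dir 176.8
top centre upslope of junction, y [36.  -1.9] size [50.5 77.4] dir -0.8
top 10 rect [433.2 105.7] circ [433.5 105.3] size [48.2 48.4] dir 115.7
top 10 rect [690.1  95.9] circ [690.1  97.8] size [35.1 89.5] dir 180.0
top 20 rect [ 624.4 -314.9] circ [ 623.8 -315.1] size [47.5 52.1] dir 132.7
top 20 rect [ 518.6 -309.3] circ [ 517.4 -309.2] size [92.3 35.8] dir 86.1
top 20 rect [ 413.1 -303.1] circ [ 412.6 -302.8] size [45.3 42.8] dir 85.8
wrist centre upslope of junction, y [32.9 -1.2] size [55.1 81.9] dir -2.4
wrist 10 rect [435.6 107.5] circ [436.1 107.5] size [50.6 58.8] dir 140.3
```

```bash
python3 -c "
from h import *
print(order.finish_job())"
```

```text
the job is handed in; nothing more can be done
None
```

The job is handed in at about 34 s: the rosette, leaf and boss lie on their silhouettes to within about 2–3 mm, the plaque rests against the ledge on the slope, and the plaster casts have not moved; the verdict was not reported.

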